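Bed the steel bench plate in its wooden holder

TASK

Pick up the steel bench plate and set it down flat on the wooden rim of its holder, lined up with the pocket but with its middle about 40 mm to one side of the pocket's; then keep it lightly in touch with the rim and slide it across until you feel it drop into the pocket. Leave it fully home, lying flat, and let go. Never press the plate on the rim with more than 40 N, which bruises the wood, and leave the other things on the bench where they are.

Things in the scene. Friction and masses are not known exactly. Their poses are not given: they have to be found in the camera images.
- plate: Loose flat block of bare steel, 84 (own x) x 60 (own y) x 14 (z) mm, about 0.55 kg (0.45 to 0.65), lying on the bench. Origin: centre of its underside, z up. Take it from above across the 60 mm width (fingers closing along its y).
- holder: Low wooden holder screwed down to the bench, it does not give. A pale plinth 200 (own x) x 145 (own y) x 22 (z) mm carries four dark flat-topped battens, 5 mm high on a 2 mm felt lining, that frame a shallow rectangular pocket. Battens: 40 mm wide at the two x ends, 28 mm along the two y sides. Origin: centre of the plinth's underside on the bench, z up.
- rim (a point): Point straight above the plinth's centre at the height of the rim (the batten tops), 29 mm above the bench. It is NOT the pocket's exact centre: the battens were nailed on by eye, so the pocket's centre lies up to 10 mm from this point along holder x and also up to 7 mm along holder y, unmeasured, to be found by feel.
- floor (a point): Point straight above the plinth's centre at the height of the pocket's floor, 24 mm above the bench: the pocket is 5 mm deep, so the seated plate stands 9 mm proud. The pocket is 87 (holder x) x 63 (holder y) mm, upright-sided, sharp-edged, square to the plinth: 1.5 mm play all round the plate, which fits either way round.
- hammer: Bystander: hammer with a wooden handle, lying on the bench. Leave it alone.
- mallet: Bystander: wooden mallet lying on the bench. Leave it alone.
- basket: Bystander: white plastic basket of steel punches, 150 x 130 x 50 mm. Leave it alone.
- rosette: Bystander: hexagonal copper piece, 72 mm across, 4 mm thick, lying on the bench. Leave it alone.

How it is judged:
On the way, in this order (a step that is already met when the one before it is completed fails the run):
1. the plate rests flat on the holder's rim, its centre more than 24 mm to one side of the holder's centre (z of plate in the frame of holder between 0.027 and 0.0315 m and angle between plate's own z axis and vertical below 0.06 rad and horizontal distance between plate and holder between 0.024 and 0.08 m and contact force between plate and holder above 0.5 N), for 0.1 s.
2. the plate crosses the rim in contact: it bears on the holder, not yet down in the pocket, while its centre passes 16 to 22 mm from the holder's centre (z of plate in the frame of holder between 0.0262 and 0.0315 m and horizontal distance between plate and holder between 0.016 and 0.022 m and contact force between plate and holder above 0.3 N).
3. the plate has dropped into the pocket (z of plate in the frame of holder below 0.0258 m and horizontal distance between plate and holder below 0.0155 m), for 0.1 s.
At the end, for the whole second after the job is handed in: The plate lies on the pocket's floor (its underside within 1.5 mm of it), level within 0.025 rad, its long side along the pocket within 0.1 rad, its centre within 15.5 mm of the holder's centre, at rest and released (z of plate in the frame of holder between 0.0225 and 0.0255 m and horizontal distance between plate and holder below 0.0155 m and angle between plate's own z axis and vertical below 0.025 rad and angle between the x axis of plate and the x axis of holder, either way round below 0.1 rad and linear speed of plate below 0.01 m/s); the robot touches nothing.
It fails at once if the plate bears on the holder with more than 40 N while it is still on the rim (contact force between plate and holder above 40 N and z of plate in the frame of holder above 0.0265 m).
It fails at once if a bystander is moved by more than 20 mm (distance of any of hammer, mallet, basket, rosette from where it was at the start of the episode above 0.02 m).
It also fails if it takes over 72 s, if anything falls off the work surface, if the arm or the gripper's body presses on something with over 40 N, if the wrist force passes 120 N, or if a joint passes its speed limit or range.

ROBOT

A 6-joint arm with a two-finger parallel gripper is mounted at the origin on the work surface. World frame = base frame: x ahead of the robot, y to its left, z up, the work surface at z = 0. Lengths are in m, angles in rad, forces in N, time in s.
With the tool pointing down it reaches from about 0.35 to 0.85 m from the base axis. Payload 8.1 kg.
Tool frame: the origin (TCP) lies at the very end of the fingers, on their centre line; the grasp point (between the pads) lies 19 mm behind it; z points along the fingers, y is the line along which they close (so a half turn about z gives the same grasp; the last joint's range is limited). The gripper opens to 93 mm and grips with 3 to 60 N. Pads are 15 mm wide; open, the fingers measure 128 mm over their backs; the gripper's body (75 mm by 188 mm) begins 65 mm behind the grasp point.
Start: joints at [-1.391, 0.13, 1.488, -0, 1.523, -0.085], TCP at [0.157, -0.579, 0.219] pointing down, gripper open.
Joint ranges: [-2.96, 2.96], [-0.89, 2.26], [0.02, 2.5], [-1.34, 4.48], [0, 2.73], [-2.66, 2.66]. Speed limits (rad/s): [2.39, 2.39, 2.79, 3.14, 3.14, 3.14].

INTERFACE

Orientations are given as a rotation vector (axis times angle).
In Python, from plant import monitor, eyes, ticket gives the robot as it stands.
- The arm moves only by the tool arm_command, never from a script. Its argument "deltas" is a list that holds one entry, the list of rows, each a list of 6 numbers: the shift along the world's x, y, z in cm, then the turn, a rotation vector about the world's x, y, z in degrees. In form: [[[tx, ty, tz, rx, ry, rz], ...]]. A call has 1 to 12 rows; each row shifts and turns the commanded pose from where the row before left it; what a row does not reach is not made up. A row lasts 1/12 s, in which the tool goes at most 41.7 mm and 7.16 degrees, less where a joint would pass 70% of its speed; a pose out of reach is approached as far as the arm can. A call is refused whole if a number of a shift passes 4.17 or a number of a turn 7.16, either way. A call with a gripper value outside its range is refused whole. "gripper" is the opening, from -1 (shut) to 1 (fully open), set as the call begins (left out, the last holds). The fingers move at their own pace and stop on an object; "squeeze" is the grip in N (left out, the last holds). Time passes only in rows, so rows that do not move let the fingers close. It gives the time, the measured TCP pose, the force, the opening and the grip force at its end, in the units of the state.
- monitor.read_state(): the state, without advancing time (a new reading comes with each control period).
- eyes.read_camera(name): name is "scene" or "top" or "wrist"; returns the picture (480x640x3 uint8, blue, green, red); there is no depth.
- eyes.camera_model(name): a dict with "fx", "fy", "cx", "cy" (pixels), "rvec" (rotation vector, rad) and "tvec" (3), from world to camera coordinates, as OpenCV has them. Camera axes: x right, y down, z forward; pixel columns grow to the right and rows downward; lengths in m; the calibration is good to about 2 mm. A picture is of the moment at which its call begins: read the wrist's pose just before it. camera_model takes no time and is no camera call; for the wrist camera it gives the pose at the moment of the call.
- ticket.close_job(): hands the job in; it is judged then, once.
The state is a dict: "t": time; "q": joint angles; "dq": joint speeds; "joint_torque": joint torques, N m; "tool_pos": TCP position; "orientation": TCP orientation; "force": force on the tool from outside, world axes, zero at the start; "wrist_torque": the same for the moment, N m; "opening": finger opening in m; "gripper_force": force on a finger pad.
Only numpy, scipy, OpenCV 4.12 (cv2) and the standard library are available. Lean on these libraries where they do the work, as an engineer would, in place of code of your own. Each camera call takes 0.05 s, during which the arm holds its last target. There are 200 camera calls.

## Working session

There is one attempt and no reset: what is moved stays moved. The work goes in short steps, Python scripts to look and compute and a tool call to move; the robot and the scene stay as the last step left them, time stands still between calls to the robot, and variables do not carry over. Pictures are saved under pics/ and viewed, at most 10 in all, crops included, and the job is handed in when it is done.

Besides the shell and the picture viewer there is one more tool, called after "Call:" by a JSON object that holds its "method" and its "body". arm_command: Moves the arm, as the interface text tells. Its arguments: {"type":"object","properties":{"deltas":{"type":"array"},"gripper":{"type":"number"},"squeeze":{"type":"number"}},"required":["deltas"]}

```bash
mkdir -p pics; python3 - <<'E'
from plant import monitor, eyes
import cv2
s=monitor.read_state(); print({k:s[k] for k in('t','tool_pos','orientation','force','opening')})
for n in('scene','top'):
    cv2.imwrite(f'pics/{n}0.png',eyes.read_camera(n)); print(n,eyes.camera_model(n))
E
```

```text
{'t': 0.0, 'tool_pos': array([ 0.15695711, -0.57853338,  0.21761535]), 'orientation': array([-3.11231266e+00, -4.14506453e-01,  1.20915892e-04]), 'force': array([-0.35315606,  0.1090792 , -0.25319316]), 'opening': 0.0929022480985813}
scene {'fx': 596.6249448785492, 'fy': 596.6249448785492, 'cx': 319.79980248104715, 'cy': 246.8016641021777, 'rvec': array([ 2.24867947,  1.1081833 , -0.3641989 ]), 'tvec': array([-0.36647137, -0.35173109,  1.85557662])}
top {'fx': 590.3662861283989, 'fy': 590.3662861283989, 'cx': 316.34107491995707, 'cy': 241.52000578213764, 'rvec': array([ 2.18397993, -2.16040667,  0.09595436]), 'tvec': array([-4.24776220e-04,  5.91957622e-01,  1.74946872e+00])}
```

View pics/top0.png

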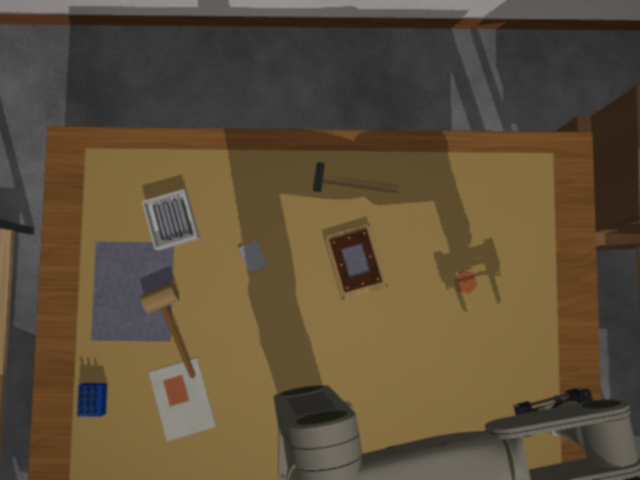

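View pics/scene0.png

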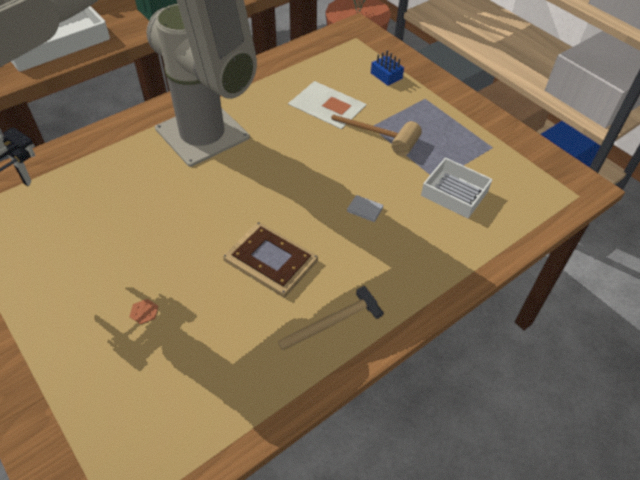

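The top view shows the plate at about (253,256), the holder at (356,261) with dark battens and grey felt, the hammer at (355,183), the mallet at (165,310), the basket at (171,220) and the rosette at (466,282). I'll get rough positions from this, then refine with the wrist camera.

```bash
cat > h.py <<'E'
import numpy as np, cv2
from plant import monitor, eyes
def ray(m,uv,z):
    R,_=cv2.Rodrigues(np.array(m['rvec']));t=np.array(m['tvec'])
    uv=np.atleast_2d(uv).astype(float)
    d=np.c_[(uv[:,0]-m['cx'])/m['fx'],(uv[:,1]-m['cy'])/m['fy'],np.ones(len(uv))]@R
    c=-R.T@t
    return c+d*((z-c[2])/d[:,2])[:,None]
def rect(m,mask,z):
    cs,_=cv2.findContours(mask.astype(np.uint8),cv2.RETR_EXTERNAL,cv2.CHAIN_APPROX_NONE)
    c=max(cs,key=cv2.contourArea)[:,0,:]
    p=ray(m,c,z)[:,:2]*1000
    r=cv2.minAreaRect(p.astype(np.float32)); b=cv2.boxPoints(r)
    e=b[1]-b[0];f=b[2]-b[1]; L=e if np.hypot(*e)>np.hypot(*f) else f
    return np.round(r[0],1),np.round(sorted(r[1]),1),round(np.degrees(np.arctan2(L[1],L[0]))%180,2)
E
python3 - <<'E'
from h import *
m=eyes.camera_model('top');im=cv2.imread('pics/top0.png')
hsv=cv2.cvtColor(im,cv2.COLOR_BGR2HSV)
def roi(mask,x0,x1,y0,y1):
    k=np.zeros(mask.shape,bool);k[y0:y1,x0:x1]=1;return mask&k
print('holder px',ray(m,[356,261],.03)); print('felt',hsv[261,356],'batt',hsv[245,338],'bench shadow',hsv[300,275],'plate',hsv[255,256],hsv[252,246])
print('plate',rect(m,roi(hsv[...,1]<90,235,272,235,277),.014))
print('batt',rect(m,roi((hsv[...,2]<100),325,388,225,298),.029))
print('felt',rect(m,roi((hsv[...,1]<90),338,375,240,282),.026))
for n in('scene','top','wrist'):
    mm=eyes.camera_model(n)
    R,_=cv2.Rodrigues(np.array(mm['rvec']));print(n,-R.T@mm['tvec'],R[2])
E
```

```text
holder px [[ 0.53435693 -0.11344279  0.03      ]]
felt [123  31  90] batt [ 10 164  53] bench shadow [ 19 126  95] plate [114  15  86] [114  15  87]
plate (array([546.7, 198.8]), array([63.6, 88.4]), np.float32(25.42))
batt (array([ 540.6, -110.1]), array([120. , 175.5]), np.float32(16.67))
felt (array([ 537.2, -111.3]), array([68.2, 91.2]), np.float32(16.77))
scene [ 1.33981619 -0.60579755  1.24059765] [-0.48235865  0.39282241 -0.78295637]
top [ 0.42819027 -0.00202693  1.79658114] [ 0.09215206  0.00451712 -0.9957347 ]
wrist [ 0.23326991 -0.55856361  0.38348811] [-0.27536136 -0.07342135 -0.95853295]
```

Call:
{"method": "arm_command", "body": {"deltas": [[[2.3,2.6,0,0,0,0],[2.3,2.6,0,0,0,0],[2.3,2.6,0,0,0,0],[2.3,2.6,0,0,0,0],[2.3,2.6,0,0,0,0],[2.3,2.6,0,0,0,0],[2.3,2.6,0,0,0,0],[2.3,2.6,0,0,0,0],[2.3,2.6,0,0,0,0],[2.3,2.6,0,0,0,0],[2.3,2.6,0,0,0,0],[2.3,2.6,0,0,0,0]]], "gripper": 1}}

```text
t: 1.1
tool_pos: [0.4337, -0.2655, 0.2183]
orientation: [-3.114, -0.415, 0.0]
force: [0.4, -0.2, -0.0]
opening: 0.0927
gripper_force: 0.0
```

Call:
{"method": "arm_command", "body": {"deltas": [[[2.3,2.6,0,0,0,0],[2.3,2.6,0,0,0,0],[2.3,2.6,0,0,0,0],[2.3,2.6,0,0,0,0],[2.3,2.6,0,0,0,0],[2.0,2.6,0,0,0,0],[0,0,0,0,0,0],[0,0,0,0,0,0],[0,0,0,0,0,0]]]}}

```text
t: 1.85
tool_pos: [0.5676, -0.1112, 0.218]
orientation: [-3.114, -0.416, 0.002]
force: [-0.2, -0.6, 0.1]
opening: 0.0934
gripper_force: 0.0
```

```bash
python3 - <<'E'
from h import *
import pickle
s=monitor.read_state();m=eyes.camera_model('wrist');im=eyes.read_camera('wrist')
cv2.imwrite('pics/w1.png',im);pickle.dump(m,open('w1.pkl','wb'));print(s['t'],s['tool_pos'],s['orientation'],s['force'],m['fx'])
cv2.imwrite('pics/t1.png',eyes.read_camera('top'))
E
```

```text
1.85 [ 0.56756741 -0.1112111   0.21804397] [-3.11394935e+00 -4.15679505e-01  2.06583798e-03] [-0.20352603 -0.57843697  0.09715612] 388.86025124611433
```

View pics/w1.png

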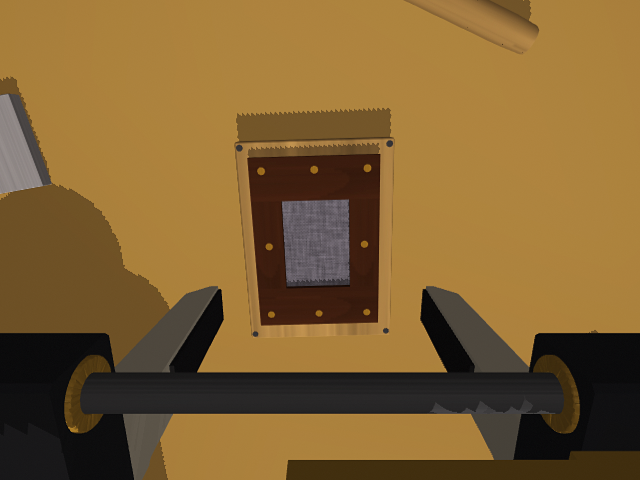

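The wrist view shows the whole holder: plinth corner screws near (239,148), (390,144), (386,331) and (255,334), the dark battens, and the felt pocket at (283–350, 200–287). The plate is cut off at the left edge.

```bash
python3 - <<'E'
from h import *
import pickle
m=pickle.load(open('w1.pkl','rb'));im=cv2.imread('pics/w1.png');hsv=cv2.cvtColor(im,cv2.COLOR_BGR2HSV).astype(int)
box=np.zeros(im.shape[:2],bool);box[130:345,225:405]=1
red=((hsv[...,0]<12)|(hsv[...,0]>170))&(hsv[...,2]<110)&(hsv[...,1]>110)&box
print('batt',rect(m,red,.029))
felt=(hsv[...,1]<70)&box
f=np.zeros_like(box);f[190:300,275:360]=1
print('felt@.024',rect(m,felt&f,.024),'@.029',rect(m,felt&f,.029))
ys,xs=np.where(felt&f);print(xs.min(),xs.max(),ys.min(),ys.max())
scr=ray(m,[[239,148],[390,144],[386,331],[255,334]],.022)[:,:2]*1000
c=scr.mean(0);print('screws',scr.round(1),c)
d=(scr[0]+scr[1]-scr[2]-scr[3]);print(np.degrees(np.arctan2(d[1],d[0])))
# dump top-row transitions for plinth edges
for row in (200,240,280): print(row,im[row,228:300:3].tolist()[:12])
E
```

```text
batt (array([ 538.2, -114.4]), array([118.3, 166.4]), np.float32(16.82))
felt@.024 (array([ 537.4, -114.6]), array([63.1, 86.1]), np.float32(17.03)) @.029 (array([ 538.9, -114.3]), array([62.2, 84.9]), np.float32(17.03))
282 349 199 286
screws [[ 606.2  -23.8]
 [ 645.3 -154.6]
 [ 464.3 -209.3]
 [ 425.1  -78.4]] [ 535.23232351 -116.50769073]
16.80867013531801
200 [[61, 132, 174], [61, 131, 174], [61, 131, 173], [61, 132, 174], [53, 99, 133], [64, 118, 159], [64, 122, 163], [71, 131, 174], [17, 30, 67], [16, 31, 68], [17, 32, 68], [17, 32, 69]]
240 [[62, 131, 173], [61, 130, 172], [61, 131, 172], [61, 130, 172], [61, 131, 172], [50, 95, 130], [64, 119, 158], [64, 122, 162], [70, 131, 175], [14, 27, 61], [15, 29, 61], [15, 30, 61]]
280 [[60, 130, 173], [60, 129, 172], [60, 130, 173], [60, 130, 173], [60, 129, 174], [60, 129, 174], [50, 107, 146], [64, 118, 159], [63, 118, 158], [70, 129, 172], [13, 26, 55], [14, 26, 56]]
```

```bash
python3 - <<'E'
import cv2
im=cv2.imread('pics/w1.png')[130:345,225:405]
cv2.imwrite('pics/c1.png',cv2.resize(im,None,fx=2.75,fy=2.75,interpolation=cv2.INTER_NEAREST))
E
```

```text
(no output)
```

View pics/c1.png

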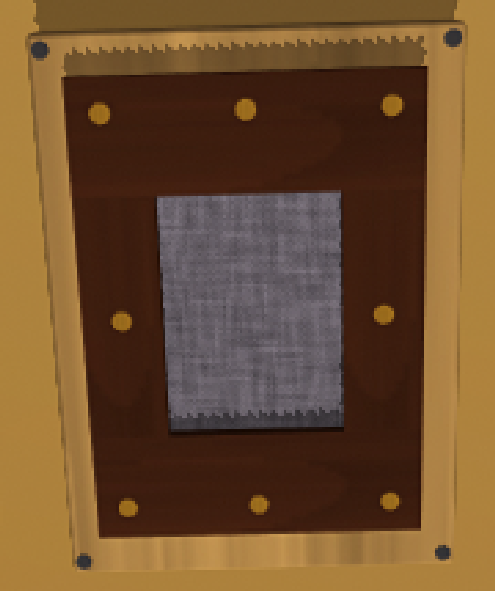

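Call:
{"method": "arm_command", "body": {"deltas": [[[0.06,3.2,-0.5,0,0,1],[0.06,3.2,-0.5,0,0,1],[0.06,3.2,-0.5,0,0,1],[0.06,3.2,-0.5,0,0,1],[0.06,3.2,-0.5,0,0,1],[0.06,3.2,-0.5,0,0,1],[0.06,3.2,-0.5,0,0,1],[0.06,3.2,-0.5,0,0,1],[0.06,3.2,-0.5,0,0,1],[0.06,3.2,-0.5,0,0,1],[0,0,0,0,0,0],[0,0,0,0,0,0]]]}}

```text
t: 2.95
tool_pos: [0.5736, 0.2091, 0.1681]
orientation: [3.065, 0.686, -0.002]
force: [-0.5, -0.3, -0.7]
opening: 0.0928
gripper_force: 0.0
```

```bash
python3 - <<'E'
from h import *
import pickle
s=monitor.read_state();m=eyes.camera_model('wrist');im=eyes.read_camera('wrist')
cv2.imwrite('pics/w2.png',im);pickle.dump(m,open('w2.pkl','wb'));print(s['t'],s['tool_pos'],s['orientation'],s['force'])
hsv=cv2.cvtColor(im,cv2.COLOR_BGR2HSV).astype(int)
k=(hsv[...,1]<50);k[350:]=0;k[:,:225]=0;k[:,430:]=0
print('grey .014',rect(m,k,.014))
ys,xs=np.where(k);print(xs.min(),xs.max(),ys.min(),ys.max())
E
```

```text
2.95 [0.57355773 0.20907174 0.16812819] [ 3.06547440e+00  6.86255971e-01 -1.59316771e-03] [-0.5085208  -0.25811264 -0.67701384]
grey .014 (array([548.5, 196.5]), array([59.3, 85. ]), np.float32(25.09))
287 429 207 332
```

View pics/w2.png

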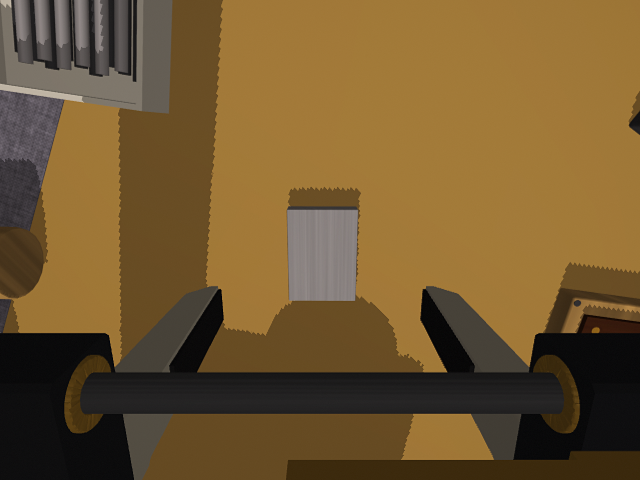

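The plate is clear at (288–357, 209–301), free of neighbours. I'll grasp it with the tips about 7 mm above the bench.

Call:
{"method": "arm_command", "body": {"deltas": [[[-0.85,-0.43,-3.3,0,0,0],[-0.85,-0.43,-3.3,0,0,0],[-0.85,-0.43,-3.3,0,0,0],[0,0,-1.7,0,0,0],[0,0,-1.7,0,0,0],[0,0,-1.7,0,0,0],[0,0,-0.5,0,0,0],[0,0,-0.5,0,0,0],[0,0,-0.1,0,0,0],[0,0,0,0,0,0],[0,0,0,0,0,0]]]}}

```text
t: 3.92
tool_pos: [0.5496, 0.196, 0.009]
orientation: [-3.066, -0.684, -0.003]
force: [-0.5, 0.7, 0.1]
opening: 0.0928
gripper_force: 0.0
```

Call:
{"method": "arm_command", "body": {"deltas": [[[0,0,0,0,0,0],[0,0,0,0,0,0],[0,0,0,0,0,0],[0,0,0,0,0,0],[0,0,0,0,0,0],[0,0,0,0,0,0],[0,0,0,0,0,0],[0,0,0,0,0,0],[0,0,0,0,0,0],[0,0,0,0,0,0],[0,0,0,0,0,0],[0,0,0,0,0,0]]], "gripper": -1, "squeeze": 35}}

```text
t: 4.92
tool_pos: [0.5485, 0.1963, 0.0077]
orientation: [-3.066, -0.685, -0.0]
force: [-1.4, 2.8, 3.1]
opening: 0.0596
gripper_force: 35.0
```

Call:
{"method": "arm_command", "body": {"deltas": [[[0,0,1,0,0,0],[0,0,3,0,0,0],[0,0,3,0,0,0],[0,0,0,0,0,0],[0,0,0,0,0,0],[0,0,0,0,0,0]]]}}

```text
t: 5.42
tool_pos: [0.5478, 0.1955, 0.0764]
orientation: [3.066, 0.684, -0.003]
force: [-0.1, -0.2, -4.8]
opening: 0.0595
gripper_force: 35.0
```

Call:
{"method": "arm_command", "body": {"deltas": [[[-0.215,-2.72,0,0,0,-0.83],[-0.215,-2.72,0,0,0,-0.83],[-0.215,-2.72,0,0,0,-0.83],[-0.215,-2.72,0,0,0,-0.83],[-0.215,-2.72,0,0,0,-0.83],[-0.215,-2.72,0,0,0,-0.83],[-0.215,-2.72,0,0,0,-0.83],[-0.215,-2.72,0,0,0,-0.83],[-0.215,-2.72,0,0,0,-0.83],[-0.215,-2.72,0,0,0,-0.83],[0,0,0,0,0,0],[0,0,0,0,0,0]]]}}

```text
t: 6.42
tool_pos: [0.5251, -0.077, 0.0752]
orientation: [-3.107, -0.456, 0.006]
force: [0.1, 0.3, -5.6]
opening: 0.0593
gripper_force: 35.0
```

Call:
{"method": "arm_command", "body": {"deltas": [[[0,0,0,0,0,0],[0,0,0,0,0,0],[0,0,0,0,0,0]]]}}

```text
t: 6.67
tool_pos: [0.5266, -0.0749, 0.0769]
orientation: [-3.107, -0.463, 0.002]
force: [0.2, 0.7, -4.2]
opening: 0.0593
gripper_force: 35.0
```

```bash
python3 - <<'E'
from h import *
import pickle
s=monitor.read_state();m=eyes.camera_model('wrist');im=eyes.read_camera('wrist')
cv2.imwrite('pics/w3.png',im);pickle.dump(m,open('w3.pkl','wb'));print(s['t'],s['tool_pos'],s['orientation'],s['force'],s['wrist_torque'])
E
```

```text
6.6667 [ 0.52661876 -0.07489331  0.07688622] [-3.10662199e+00 -4.62862545e-01  1.79781285e-03] [ 0.19603123  0.68718248 -4.15601147] [-0.00713493  0.03736244 -0.00095191]
```

View pics/w3.png

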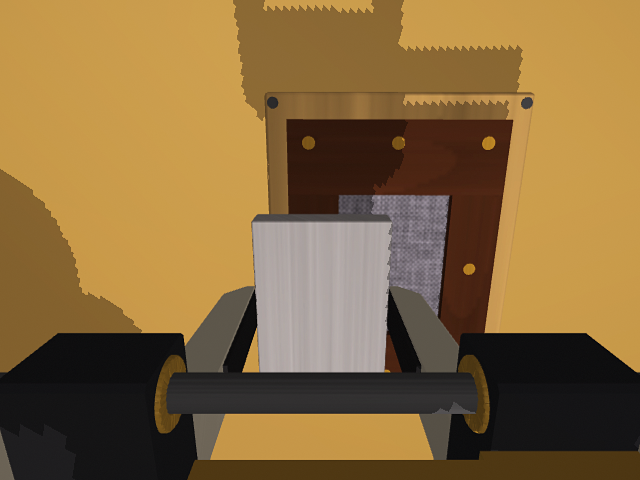

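The plate is held level. Its far top edge runs from (252,222) to (391,221), and the pocket's far edge (right corner at (450,195)) and the holder screws at (272,103) and (527,103) are visible. I'll check the relative alignment from this.

```bash
python3 - <<'E'
from h import *
import pickle
m=pickle.load(open('w3.pkl','rb'))
a=np.radians(16.8);ux=np.array([np.cos(a),np.sin(a)]);uy=np.array([-ux[1],ux[0]])
def show(n,uv,z):
    p=ray(m,uv,z)[:,:2]*1000-[538.2,-114.4]; print(n,[(round(q@ux,1),round(q@uy,1)) for q in p])
show('plate far edge',[[252,222],[391,221]],.0832)
show('pocket far edge',[[338,195],[450,195]],.029)
show('batten far edge',[[287,119],[513,121]],.029)
show('screws',[[272,103],[527,103]],.022)
p=ray(m,[[252,222],[391,221]],.0832)[:,:2];d=p[0]-p[1];print('plate yaw',np.degrees(np.arctan2(d[1],d[0]))-90)
p=ray(m,[[287,119],[513,121]],.029)[:,:2];d=p[0]-p[1];print('batt yaw',np.degrees(np.arctan2(d[1],d[0]))-90)
for i in range(3): print(monitor.read_state()['tool_pos'])
E
```

```text
plate far edge [(np.float64(40.7), np.float64(70.1)), (np.float64(41.3), np.float64(11.6))]
pocket far edge [(np.float64(43.0), np.float64(31.8)), (np.float64(43.2), np.float64(-30.2))]
batten far edge [(np.float64(83.0), np.float64(59.1)), (np.float64(82.3), np.float64(-59.4))]
screws [(np.float64(91.3), np.float64(67.5)), (np.float64(91.6), np.float64(-68.8))]
plate yaw 17.377932782484905
batt yaw 16.465032885011524
[ 0.52682149 -0.07494736  0.07714735]
[ 0.52682149 -0.07494736  0.07714735]
[ 0.52682149 -0.07494736  0.07714735]
```

Call:
{"method": "arm_command", "body": {"deltas": [[[0.03,0,-1.2,0,0,-0.3],[0,0,-1.2,0,0,0],[0,0,-1.0,0,0,0],[0,0,-0.3,0,0,0],[0,0,-0.1,0,0,0],[0,0,0,0,0,0],[0,0,0,0,0,0],[0,0,0,0,0,0]]]}}

```text
t: 7.38
tool_pos: [0.5279, -0.0761, 0.0403]
orientation: [3.108, 0.453, 0.002]
force: [-0.2, -0.5, -4.4]
opening: 0.0595
gripper_force: 35.0
```

Call:
{"method": "arm_command", "body": {"deltas": [[[0,0,-0.05,0,0,0],[0,0,0,0,0,0],[0,0,-0.05,0,0,0],[0,0,0,0,0,0],[0,0,0,0,0,0]]]}}

```text
t: 7.8
tool_pos: [0.5274, -0.076, 0.0387]
orientation: [-3.109, -0.453, -0.0]
force: [0.3, 0.3, -5.1]
opening: 0.0595
gripper_force: 35.0
```

Call:
{"method": "arm_command", "body": {"deltas": [[[0,0,-0.05,0,0,0],[0,0,0,0,0,0],[0,0,0,0,0,0]]]}}

```text
t: 8.05
tool_pos: [0.5273, -0.076, 0.0381]
orientation: [-3.109, -0.453, 0.0]
force: [-0.6, 0.9, -4.9]
opening: 0.0593
gripper_force: 35.0
```

Call:
{"method": "arm_command", "body": {"deltas": [[[0,0,-0.05,0,0,0],[0,0,0,0,0,0],[0,0,0,0,0,0]]]}}

```text
t: 8.3
tool_pos: [0.5273, -0.076, 0.0376]
orientation: [-3.109, -0.453, 0.0]
force: [-0.2, -0.4, -5.8]
opening: 0.0592
gripper_force: 35.0
```

Call:
{"method": "arm_command", "body": {"deltas": [[[0,0,-0.05,0,0,0],[0,0,0,0,0,0],[0,0,0,0,0,0]]]}}

```text
t: 8.55
tool_pos: [0.5273, -0.076, 0.0371]
orientation: [-3.109, -0.453, 0.0]
force: [0.2, 0.2, -5.0]
opening: 0.0593
gripper_force: 35.0
```

Call:
{"method": "arm_command", "body": {"deltas": [[[0,0,-0.03,0,0,0],[0,0,0,0,0,0],[0,0,0,0,0,0]]]}}

```text
t: 8.8
tool_pos: [0.5274, -0.076, 0.0368]
orientation: [-3.109, -0.453, -0.0]
force: [-0.2, 0.4, -5.0]
opening: 0.0591
gripper_force: 35.0
```

Call:
{"method": "arm_command", "body": {"deltas": [[[0,0,-0.03,0,0,0],[0,0,0,0,0,0],[0,0,0,0,0,0]]]}}

```text
t: 9.05
tool_pos: [0.5274, -0.076, 0.0367]
orientation: [3.109, 0.453, 0.0]
force: [-1.1, 0.1, -3.7]
opening: 0.0594
gripper_force: 35.0
```

Call:
{"method": "arm_command", "body": {"deltas": [[[0,0,-0.03,0,0,0],[0,0,0,0,0,0],[0,0,0,0,0,0]]]}}

```text
t: 9.3
tool_pos: [0.5274, -0.076, 0.0366]
orientation: [3.109, 0.453, 0.0]
force: [-3.5, 0.6, 1.4]
opening: 0.0595
gripper_force: 35.0
```

Contact is felt at about 6 N, at z=36.6 mm as predicted. I'll start the slide along holder -y.

Call:
{"method": "arm_command", "body": {"deltas": [[[0,0,0,0,0,0],[0.03,-0.1,0,0,0,0],[0.06,-0.19,0,0,0,0],[0.06,-0.19,0,0,0,0],[0,0,0,0,0,0]]]}}

```text
t: 9.72
tool_pos: [0.5294, -0.0807, 0.0366]
orientation: [-3.109, -0.453, -0.002]
force: [-0.4, 3.0, 1.7]
opening: 0.0596
gripper_force: 35.0
```

Call:
{"method": "arm_command", "body": {"deltas": [[[0.06,-0.19,0,0,0,0],[0.06,-0.19,0,0,0,0],[0,0,0,0,0,0]]]}}

```text
t: 9.97
tool_pos: [0.5305, -0.0846, 0.0366]
orientation: [-3.109, -0.453, -0.001]
force: [-0.1, 4.2, 2.6]
opening: 0.0593
gripper_force: 35.0
```

Call:
{"method": "arm_command", "body": {"deltas": [[[0.06,-0.19,0,0,0,0],[0.06,-0.19,0,0,0,0],[0.06,-0.19,0,0,0,0],[0,0,0,0,0,0]]]}}

```text
t: 10.3
tool_pos: [0.5323, -0.0903, 0.0366]
orientation: [-3.109, -0.452, -0.001]
force: [-1.2, 3.7, 3.8]
opening: 0.0594
gripper_force: 35.0
```

Call:
{"method": "arm_command", "body": {"deltas": [[[0.06,-0.19,0,0,0,0],[0.06,-0.19,0,0,0,0],[0.05,-0.19,0,0,0,0],[0,0,0,0,0,0]]]}}

```text
t: 10.63
tool_pos: [0.5339, -0.0959, 0.0365]
orientation: [-3.109, -0.453, -0.001]
force: [-2.1, 4.1, 3.8]
opening: 0.0593
gripper_force: 35.0
```

Call:
{"method": "arm_command", "body": {"deltas": [[[0.06,-0.19,0,0,0,0],[0.06,-0.19,0,0,0,0],[0,0,0,0,0,0]]]}}

```text
t: 10.88
tool_pos: [0.535, -0.0997, 0.0365]
orientation: [-3.109, -0.453, -0.001]
force: [-1.2, 4.4, 4.4]
opening: 0.0594
gripper_force: 35.0
```

Call:
{"method": "arm_command", "body": {"deltas": [[[0.03,-0.1,0,0,0,0],[0.03,-0.1,0,0,0,0],[0.03,-0.1,0,0,0,0],[0.03,-0.1,0,0,0,0],[0,0,0,0,0,0]]]}}

```text
t: 11.3
tool_pos: [0.5361, -0.1034, 0.0365]
orientation: [-3.108, -0.453, -0.001]
force: [-2.1, 4.9, 4.2]
opening: 0.0594
gripper_force: 35.0
```

Call:
{"method": "arm_command", "body": {"deltas": [[[0.03,-0.1,0,0,0,0],[0.03,-0.1,0,0,0,0],[0.03,-0.1,0,0,0,0],[0.03,-0.1,0,0,0,0],[0,0,0,0,0,0]]]}}

```text
t: 11.72
tool_pos: [0.5373, -0.1074, 0.0365]
orientation: [-3.108, -0.453, -0.0]
force: [-1.5, 5.6, 3.9]
opening: 0.0596
gripper_force: 35.0
```

Call:
{"method": "arm_command", "body": {"deltas": [[[0.03,-0.1,0,0,0,0],[0.03,-0.1,0,0,0,0],[0.03,-0.1,0,0,0,0],[0,0,0,0,0,0]]]}}

```text
t: 12.05
tool_pos: [0.5382, -0.1104, 0.0364]
orientation: [-3.108, -0.453, -0.0]
force: [-1.2, 4.7, 3.9]
opening: 0.0594
gripper_force: 35.0
```

Call:
{"method": "arm_command", "body": {"deltas": [[[0.015,-0.05,0,0,0,0],[0.015,-0.05,0,0,0,0],[0.015,-0.05,0,0,0,0],[0.015,-0.05,0,0,0,0],[0,0,0,0,0,0]]]}}

```text
t: 12.47
tool_pos: [0.5382, -0.1132, 0.0355]
orientation: [3.108, 0.453, -0.001]
force: [-0.6, 0.3, -4.5]
opening: 0.0596
gripper_force: 35.0
```

Call:
{"method": "arm_command", "body": {"deltas": [[[0.015,-0.05,0,0,0,0],[0.015,-0.05,0,0,0,0],[0,0,0,0,0,0],[0,0,0,0,0,0]]]}}

```text
t: 12.8
tool_pos: [0.5387, -0.1139, 0.0359]
orientation: [-3.109, -0.453, 0.001]
force: [0.2, 1.0, -4.6]
opening: 0.0596
gripper_force: 35.0
```

Call:
{"method": "arm_command", "body": {"deltas": [[[0.015,-0.05,0,0,0,0],[0.015,-0.05,0,0,0,0],[0,0,0,0,0,0],[0,0,0,0,0,0]]]}}

```text
t: 13.13
tool_pos: [0.5393, -0.1149, 0.0363]
orientation: [3.109, 0.453, 0.0]
force: [0.0, 0.7, -4.6]
opening: 0.0596
gripper_force: 35.0
```

The rim support has gone: fz fell back to the free weight. I'll lower it into the pocket carefully.

Call:
{"method": "arm_command", "body": {"deltas": [[[0,0,-0.05,0,0,0],[0,0,0,0,0,0],[0,0,0,0,0,0]]]}}

```text
t: 13.38
tool_pos: [0.5392, -0.1147, 0.0357]
orientation: [-3.109, -0.453, 0.0]
force: [-0.1, -0.6, -4.6]
opening: 0.0593
gripper_force: 35.0
```

Call:
{"method": "arm_command", "body": {"deltas": [[[0,0,-0.05,0,0,0],[0,0,0,0,0,0],[0,0,0,0,0,0]]]}}

```text
t: 13.63
tool_pos: [0.5392, -0.1148, 0.0352]
orientation: [3.109, 0.453, -0.0]
force: [0.7, 1.7, -4.8]
opening: 0.0593
gripper_force: 35.0
```

Call:
{"method": "arm_command", "body": {"deltas": [[[0,0,-0.05,0,0,0],[0,0,-0.05,0,0,0],[0,0,0,0,0,0],[0,0,0,0,0,0]]]}}

```text
t: 13.97
tool_pos: [0.5392, -0.1148, 0.0342]
orientation: [-3.109, -0.453, 0.0]
force: [-0.3, 0.1, -5.4]
opening: 0.0594
gripper_force: 35.0
```

Free and clear inside the pocket; now to the floor.

Call:
{"method": "arm_command", "body": {"deltas": [[[0,0,-0.05,0,0,0],[0,0,-0.05,0,0,0],[0,0,-0.05,0,0,0],[0,0,0,0,0,0],[0,0,0,0,0,0]]]}}

```text
t: 14.38
tool_pos: [0.5392, -0.1148, 0.0327]
orientation: [-3.109, -0.453, 0.0]
force: [-0.3, -0.0, -4.1]
opening: 0.0595
gripper_force: 35.0
```

Call:
{"method": "arm_command", "body": {"deltas": [[[0,0,-0.05,0,0,0],[0,0,-0.04,0,0,0],[0,0,0,0,0,0],[0,0,0,0,0,0]]]}}

```text
t: 14.72
tool_pos: [0.5392, -0.1148, 0.0318]
orientation: [-3.109, -0.453, 0.0]
force: [-0.7, -0.3, -5.1]
opening: 0.0594
gripper_force: 35.0
```

Call:
{"method": "arm_command", "body": {"deltas": [[[0,0,-0.03,0,0,0],[0,0,0,0,0,0],[0,0,0,0,0,0]]]}}

```text
t: 14.97
tool_pos: [0.5393, -0.1148, 0.0317]
orientation: [3.109, 0.453, 0.0]
force: [-1.6, 0.4, -2.1]
opening: 0.0596
gripper_force: 35.0
```

Call:
{"method": "arm_command", "body": {"deltas": [[[0,0,0,0,0,0],[0,0,0,0,0,0],[0,0,0,0,0,0],[0,0,0,0,0,0],[0,0,0,0,0,0],[0,0,0,0,0,0]]], "gripper": 0.7}}

```text
t: 15.47
tool_pos: [0.5394, -0.1148, 0.0317]
orientation: [3.109, 0.453, 0.0]
force: [0.3, -0.0, 0.6]
opening: 0.0787
gripper_force: 0.0
```

Call:
{"method": "arm_command", "body": {"deltas": [[[0,0,0.5,0,0,0],[0,0,2,0,0,0],[0,0,3,0,0,0],[0,0,3,0,0,0],[0,0,3,0,0,0],[0,0,3,0,0,0],[0.6,0.2,2,0,0,0],[2,0.6,0,0,0,0],[0,0,0,0,0,0],[0,0,0,0,0,0],[0,0,0,0,0,0]]]}}

```text
t: 16.38
tool_pos: [0.5644, -0.1067, 0.1958]
orientation: [-3.108, -0.453, 0.003]
force: [0.8, 0.1, -1.0]
opening: 0.0786
gripper_force: 0.0
```

```bash
python3 - <<'E'
from h import *
m=eyes.camera_model('wrist');im=eyes.read_camera('wrist');s=monitor.read_state();print(s['t'],s['tool_pos'],s['force'])
cv2.imwrite('pics/w4.png',im)
hsv=cv2.cvtColor(im,cv2.COLOR_BGR2HSV).astype(int)
k=(hsv[...,1]<50);k[345:]=0;k[:,:235]=0;k[:,415:]=0
print('plate@.038',rect(m,k,.038))
E
```

```text
16.4333 [ 0.56423249 -0.10673446  0.19558892] [-0.60318552 -0.57271905 -1.05495847]
plate@.038 (array([ 539.9, -114.1]), array([61.3, 85.3]), np.float32(16.6))
```

View pics/w4.png

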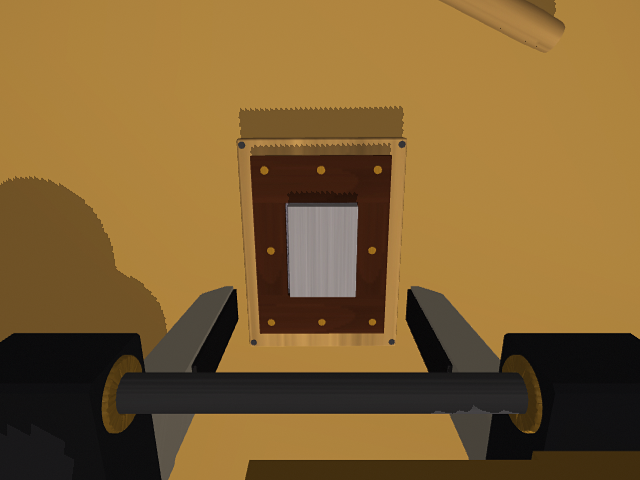

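The plate sits square in the pocket at (287–358, 204–297). It went down the full 5 mm, it is released, and the arm is clear, so I'm handing in.

```bash
python3 -c "
from plant import ticket
print(ticket.close_job())"
```

```text
the job is handed in; nothing more can be done
None
```

The plate was set on the rim about 40 mm to one side, slid across at roughly 10 N until it dropped, lowered the full 5 mm to the pocket floor and released, and the job is handed in; no verdict came back, and the final wrist picture shows it square in the pocket.

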